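# Set up the bench tape post

## Task

Take the steel post with the black head out of the wooden parking block, slide it foot first into the grey post holder, over the side spring plunger, and press it fully home onto its unseen stop with a firm but gentle push of about 12 N, held for a moment. Then put the teal tape roll over the standing post so that it lies flat on top of the holder, let go, and leave the other things on the table alone.

Things in the scene. Friction and masses are not known exactly. Their poses are not given: they have to be found in the camera images.
- tape_post: Loose post, 96 mm long, about 0.2 kg, upright in the parking block at the start. Steel shaft of 16 mm diameter with a cone foot (9 mm diameter at its end, full 16 mm from 6 mm up); black head of 24 mm diameter from 68 to 96 mm above the foot, to grip it by. Origin at the centre of the foot's end face, z along the post to the head.
- post_foot (a point): Centre of the end face of the post's foot (same point as the post's origin).
- post_head (a point): Middle of the post's black head, on its axis, 82 mm above the foot end and 14 mm below the top: the grip point, 24 mm wide.
- parking_block: Fixed light wooden block, 60 x 60 x 45 mm, with an upright hole of 20 mm diameter, 37 mm deep, in its top, in which the post stands at the start. Origin at the centre of its underside.
- post_holder: Fixed grey steel block, 56 x 56 mm, top 80 mm above the table, on a dark foot plate of 72 x 72 x 6 mm, with an upright bore of 18.4 mm diameter in its top. A spring plunger with brass nut and red knob enters from its own -x side and reaches 54 mm out from the bore axis. Origin on the table on the bore axis, z up.
- holder_mouth (a point): Centre of the bore's mouth, level with the holder's top, 80 mm above the table. The post's seat is a sprung white pad down in the bore, set at a height that cannot be read: its face lies anywhere from 32 to 48 mm below the mouth, and 4 mm deeper when pressed in, so feel for the stop. Press the post onto it with about 12 N; over 18 N on the stop damages it.
- plunger (a joint): Side spring plunger: 0 = nose fully out (to 4.5 mm from the bore axis, 16 mm below the holder's top); grows in m as the post pushes it back, about 0.0025 with the shaft in the bore. Getting the foot past it takes a push of about 5 to 12 N; then the shaft drags with up to 6 N when moving, less when still. It squeezes the shaft with about 11 N.
- seat_pad (a joint): Spring pad under the post in the bore: 0 = not pressed, 0.004 m = pressed in against its stop (post fully home). Its spring gives only about 1.5 N up to there, so the stop is felt as a clear rise, some 5 to 10 N per mm (rubbery). The weight of the post and the grip of the plunger keep it pressed once the post is home. Readings are noisy.
- teal_roll: Loose teal tape roll lying flat, 60 mm outer diameter, 15 mm high, hole of 44 mm diameter, 0.03 kg. Origin at the centre of its underside, z along the roll's axis.
- cream_tape: Loose bystander: cream tape roll, 96 mm diameter, 45 mm high, lying flat further back. Origin at the centre of its underside. Leave it alone.
- pen_marker: Loose bystander: white marker pen with black cap, 135 mm long, 17 mm thick, lying near the robot. Origin under its middle. Leave it alone.
There are look-alikes about, which are no part of the job. There is more than one size of the tape_post; the job needs the middle-sized.

How it is judged:
By the outcome, as a careful person would: the job done as asked, in the order asked, and still so for the second after the job is handed in, with the robot touching nothing.
It also fails if it takes over 64 s, if anything falls off the work surface, if the arm or the gripper's body presses on something with over 40 N, if the wrist force passes 120 N, or if a joint passes its speed limit or range.

## Robot

A 7-joint arm with a two-finger parallel gripper is mounted at the origin on a cart in front of the work surface, level with it; the furniture and walls round the work are solid. World frame = base frame: x ahead of the robot, y to its left, z up, the work surface at z = 0. Lengths are in m, angles in rad, forces in N, time in s.
With the tool pointing down it reaches from about 0.35 to 0.9 m from the base axis. Payload 8.1 kg.
Tool frame: the origin (TCP) lies midway between the tips of the shut fingers; the grasp point (between the pads) lies 19 mm behind it; y points along the fingers, z is the direction in which the jaws open and shut, and the axes are right-handed (so a half turn about y gives the same grasp; the last joint's range is limited). The gripper opens to 85 mm and grips with 20 to 120 N. Pads are 22 mm wide; open, the fingers measure 114 mm over their backs; the gripper's body (76 mm by 85 mm) begins 54 mm behind the grasp point. The pads swing forward as they close: fully open they stand 13 mm farther back than shut.
Start: joints at [-1.384, 0.434, 0.025, 1.573, -0.012, 1.134, -0.075], TCP at [0.179, 0.599, 0.206] pointing down, gripper open.
Joint ranges: [-2.62, 2.62], [-0.44, 2.09], [-1.27, 1.32], [0.08, 2.57], [-1.32, 4.46], [0.12, 2], [-2.74, 2.74]. Speed limits (rad/s): [2.22, 2.22, 3.01, 3.01, 3.14, 3.14, 3.14].

## Interface

Orientations are given as a rotation vector (axis times angle).
In Python, from cell import bot gives the robot as it stands.
- The arm moves only by the tool carry_out, never from a script. Its argument "motion" is one flat list of numbers, 5 for each row, row after row: the shift along the tool's x, y, z in mm, then the turn about the tool's y in rad, then the opening, from -1 (shut) to 1 (fully open), so that 0 is half open. In form: [x, y, z, yaw, gripper, x, y, z, yaw, gripper, ...]. A call has 1 to 8 rows; each row shifts and turns the commanded pose from where the row before left it, along the tool's axes as they then stand; what a row does not reach is not made up. A row lasts 1/10 s, in which the tool goes at most 50 mm and 8.59 degrees, less where a joint would pass 70% of its speed; a pose out of reach is approached as far as the arm can. A call is refused whole if a number of a shift passes 50 or a number of a turn 0.15, either way. A call with a gripper value outside its range is refused whole. The fingers move at their own pace and stop on an object; "squeeze" is the grip in N (left out, the last holds). Time passes only in rows, so rows that do not move let the fingers close. It gives the time, the measured TCP pose, the force and the opening at its end, in the units of the state.
- bot.read_state(): the state, without advancing time (a new reading comes with each control period).
- bot.read_camera(name): name is "side" or "top" or "wrist"; returns a dict with "img" (400x640x3 uint8, red, green, blue), "intrinsics" (3x3 intrinsics, pixels), "R" (3x3) and "t" (3): a world point X has camera coordinates R X + t; the wrist camera has in their place "tool_from_camera" (4x4, takes a point from camera to tool coordinates, whose origin is the TCP and whose axes are the tool frame's). Camera axes: x right, y down, z forward; pixel columns grow to the right and rows downward; lengths in m; the calibration is good to about 2 mm. A picture is of the moment at which its call begins: read the wrist's pose just before it. There is no depth.
- bot.close_job(): hands the job in, once; it reports no verdict.
The state is a dict: "clock": time; "joint_positions": joint angles; "qvel": joint speeds; "tau": joint torques, N m; "ee_pos": TCP position; "tcp_rot": TCP orientation; "contact_force": force on the tool from outside, world axes, zero at the start; "moment": the same for the moment, N m; "gripper_width": finger opening in m.
Only numpy, scipy, OpenCV 4.12 (cv2) and the standard library are available. Lean on these libraries where they do the work, as an engineer would, in place of code of your own. Each camera call takes 0.05 s, during which the arm holds its last target. There are 200 camera calls.

## Working session

There is one attempt and no reset: what is moved stays moved. The work goes in short steps, Python scripts to look and compute and a tool call to move; the robot and the scene stay as the last step left them, time stands still between calls to the robot, and variables do not carry over. Pictures are saved under pics/ and viewed, about 8 in all and at most 12, crops included, and the job is handed in when it is done.

Besides the shell and the picture viewer there is one more tool, called after "Emit:" as a command line: name --argument value ..., lists and objects as JSON in quotes. carry_out: Moves the arm, as the interface text tells. Its arguments: {"type":"object","properties":{"motion":{"type":"array"},"squeeze":{"type":"number"}},"required":["motion"]}

```bash
mkdir -p pics; ls; python3 - <<'E'
from cell import bot
import cv2,pickle
d={}
for n in("side","top"):
    c=bot.read_camera(n);d[n]=c;cv2.imwrite(f"pics/{n}0.png",c["img"][:,:,::-1])
pickle.dump(d,open("cams.pkl","wb"))
s=bot.read_state();print(s)
for n in d: print(d[n]["intrinsics"],d[n]["R"],d[n]["t"])
E
```

```text
pics
{'clock': 0.1, 'joint_positions': array([-1.38356318,  0.43513624,  0.02494331,  1.57402228, -0.01163421,
        1.13400161, -0.07509552]), 'qvel': array([ 0.00072096, -0.00218361,  0.00026287, -0.00406477, -0.00020178,
        0.00142862, -0.00014221]), 'tau': array([ 3.01022323e-03, -6.71752024e+01,  1.02854848e+00, -3.16900456e+01,
        1.59020838e-02,  7.15637419e-03, -4.84491636e-05]), 'ee_pos': array([0.17850281, 0.59844537, 0.20550846]), 'tcp_rot': array([-1.56021389,  0.22767048, -0.22748058]), 'contact_force': array([ 0.12877022, -0.2567118 ,  0.10639893]), 'moment': array([ 0.04864879, -0.01784217,  0.0252572 ]), 'gripper_width': 0.08563377601961239}
[[374.97497302   0.         318.00587007]
 [  0.         374.97497302 198.03209019]
 [  0.           0.           1.        ]] [[-0.97824989 -0.20691887  0.01455109]
 [-0.13387274  0.57621134 -0.8062621 ]
 [ 0.15844633 -0.79067381 -0.59137948]] [0.52421495 0.06064592 0.94436108]
[[398.0681335    0.         324.51231387]
 [  0.         398.0681335  200.40152196]
 [  0.           0.           1.        ]] [[-0.00781478 -0.99996624  0.00253859]
 [-0.98927541  0.0073609  -0.14587662]
 [ 0.14585301 -0.00365135 -0.98929953]] [0.17490833 0.51281363 0.86493339]
```

View pics/top0.png

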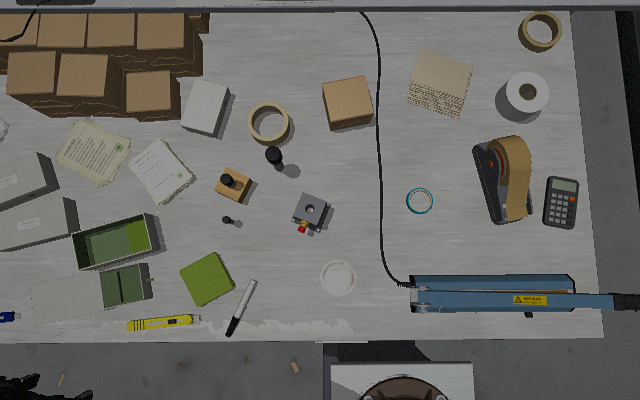

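View pics/side0.png

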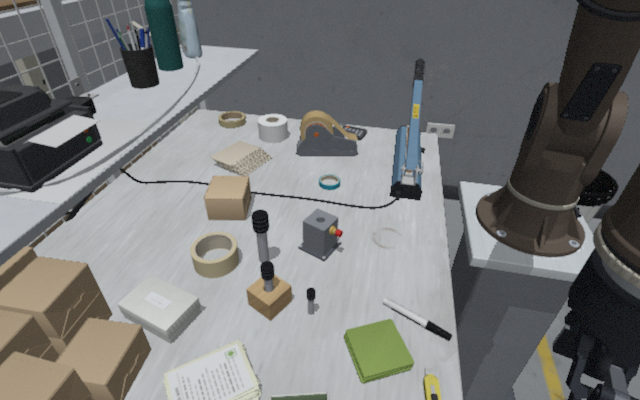

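Top view: three black-headed posts – middle one in the wooden block (229,181), tall one (274,156), small one (227,220). The one in the block fits. Holder is at (310,209), teal roll (420,200), and a white ring look-alike at (338,278). I'll enlarge to confirm.

```bash
python3 - <<'E'
import cv2,numpy as np
t=cv2.imread("pics/top0.png");s=cv2.imread("pics/side0.png")
def crop(i,x,y,w,h,f): return cv2.resize(i[y:y+h,x:x+w],None,fx=f,fy=f,interpolation=cv2.INTER_CUBIC)
a=crop(t,205,140,130,100,6); cv2.imwrite("pics/c1.png",a)
b=np.vstack([crop(s,240,200,110,120,5)]) ; c=crop(t,400,180,40,40,6); d=crop(s,310,165,40,40,6)
o=np.zeros((600,800,3),np.uint8);o[:600,:550]=b;o[:240,555:795]=c;o[250:490,555:795]=d
cv2.imwrite("pics/c2.png",o)
E
```

```text
(no output)
```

View pics/c1.png

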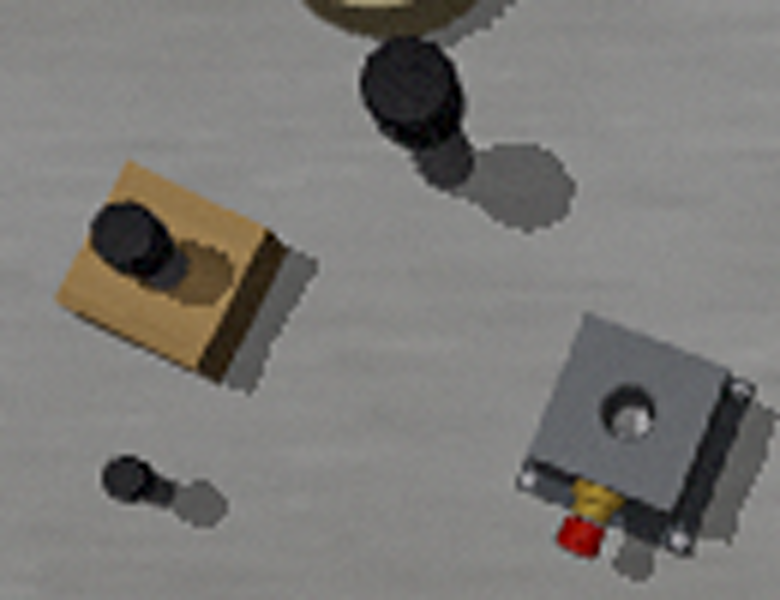

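View pics/c2.png

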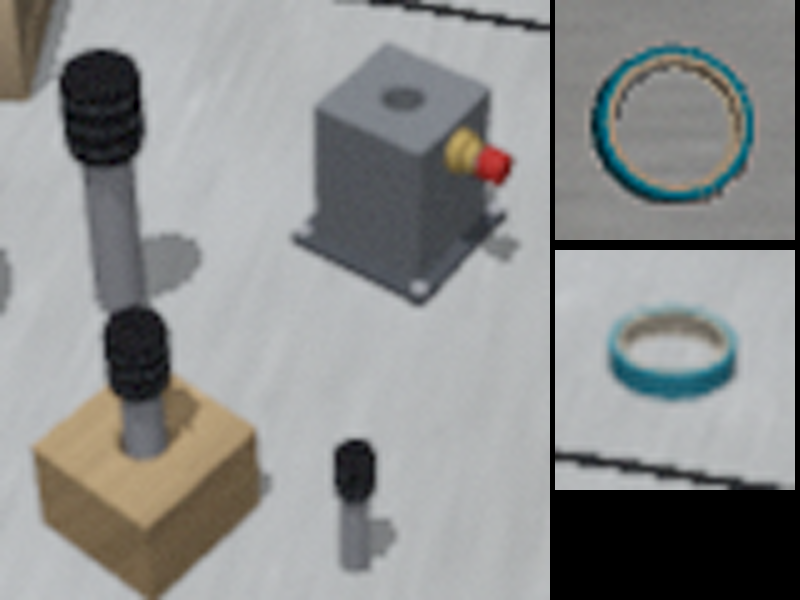

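Middle post is confirmed in the block: head top at top(226.3,178.8) and side(267,264). Holder bore is at top(309.5,208.4) and side(320.6,219.6); teal roll top rim at top(420,200.3) and side(329.7,179.2).

```bash
cat > h.py <<'E'
import pickle,numpy as np,cv2
from scipy.spatial.transform import Rotation as Ro
C=pickle.load(open("cams.pkl","rb"))
def onz(n,uv,z):
    c=C[n];o=-c["R"].T@c["t"];d=c["R"].T@np.linalg.inv(c["intrinsics"])@[*uv,1]
    return o+d*(z-o[2])/d[2]
def tri(a,b):
    P=[C[n]["intrinsics"]@np.c_[C[n]["R"],C[n]["t"]] for n in("top","side")]
    X=cv2.triangulatePoints(*P,np.array(a,float),np.array(b,float))[:,0];return X[:3]/X[3]
E
python3 - <<'E'
from h import *
np.set_printoptions(precision=4,suppress=True)
for n,a,b,z in [("head",(226,178.5),(266.7,263.6),.104),("mouth",(309.4,208.3),(320.3,219.4),.08),("roll",(420,200.0),(329.4,179),.015),
  ("tall",(205+408/6,140+83/6),(240+100/5,200+68/5),.13),("small",(205+127/6,140+476/6),(240+355/5,200+448/5),.05)]:
    print(n,tri(a,b),onz("top",a,z),onz("side",b,z))
q=lambda L:[onz("top",(205+x/6-.4,140+y/6-.4),z) for x,y,z in L]
B=q([(128,160,.045),(270,232,.045),(197,371,.045),(57,298,.045)]);H=q([(586,314,.08),(731,373,.08),(672,512,.08),(528,452,.08)])
print("block",np.mean(B,0),[np.linalg.norm(B[i]-B[i-1]) for i in range(4)])
print("holder",np.mean(H,0),[np.linalg.norm(H[i]-H[i-1]) for i in range(4)], [np.degrees(np.arctan2(*(H[i]-H[i-1])[1::-1])) for i in range(4)])
print(Ro.from_rotvec([-1.56021389,0.22767048,-0.22748058]).as_matrix())
E
```

```text
head [0.5514 0.3778 0.1088] [0.5526 0.3791 0.104 ] [0.5528 0.3736 0.104 ]
mouth [0.4898 0.2037 0.0822] [0.4909 0.2038 0.08  ] [0.4894 0.2011 0.08  ]
roll [ 0.515  -0.0498  0.0207] [ 0.5167 -0.0511  0.015 ] [ 0.5154 -0.0582  0.015 ]
tall [0.5968 0.2763 0.1355] [0.5985 0.277  0.13  ] [0.5992 0.2698 0.13  ]
small [0.469  0.3849 0.0685] [0.4715 0.3895 0.05  ] [0.4717 0.3698 0.05  ]
block [0.5526 0.3803 0.045 ] [np.float64(0.058597974864972126), np.float64(0.06124109112672439), np.float64(0.05899119755606941), np.float64(0.06022368183597517)]
holder [0.4908 0.2036 0.08  ] [np.float64(0.05404277350155662), np.float64(0.0565486571273215), np.float64(0.054323052096469836), np.float64(0.0558746158740242)] [np.float64(-22.55521052674209), np.float64(-112.78236246299912), np.float64(156.73195079532871), np.float64(66.93179475951446)]
[[ 0.9583 -0.0003  0.2858]
 [-0.2858 -0.0014  0.9583]
 [ 0.0001 -1.     -0.0014]]
```

Emit:
carry_out --motion '[45,0,-12,0,1,45,0,-12,0,1,45,0,-12,0,1,45,0,-12,0,1,45,0,-12,0,1,45,0,-12,0,1,45,0,-12,0,1,45,0,-12,0,1]'

```text
clock: 0.9
ee_pos: [0.4974, 0.4027, 0.2059]
tcp_rot: [-1.559, 0.228, -0.227]
contact_force: [0.6, 0.4, 0.0]
gripper_width: 0.0853
```

Emit:
carry_out --motion '[0,0,0,0,1,0,0,0,0,1]'

```text
clock: 1.1
ee_pos: [0.4971, 0.4027, 0.2056]
tcp_rot: [-1.559, 0.23, -0.23]
contact_force: [-0.9, 0.8, 0.1]
gripper_width: 0.0856
```

```bash
cat >> h.py <<'E'
def wshot(bot,name):
    s=bot.read_state();w=bot.read_camera("wrist");cv2.imwrite(f"pics/{name}.png",w["img"][:,:,::-1])
    pickle.dump((s,w),open(f"{name}.pkl","wb"));return s,w
def wz(s,w,uv,z):
    T=w["tool_from_camera"];R=Ro.from_rotvec(s["tcp_rot"]).as_matrix()
    o=s["ee_pos"]+R@T[:3,3];d=R@T[:3,:3]@np.linalg.inv(w["intrinsics"])@[*uv,1];return o+d*(z-o[2])/d[2]
def go(s,p):
    return Ro.from_rotvec(s["tcp_rot"]).as_matrix().T@(np.array(p)-s["ee_pos"])*1000
E
python3 - <<'E'
from h import *
from cell import bot
s,w=wshot(bot,"w1");print(s["clock"],s["ee_pos"],s["tcp_rot"],s["contact_force"]);print(w["tool_from_camera"],go(s,[.5525,.3785,.206]))
E
```

```text
1.1 [0.49709515 0.40265123 0.20561457] [-1.55948225  0.23040845 -0.22968376] [-0.91932809  0.80558846  0.10579554]
[[ 7.08077604e-04  9.51102153e-01  3.08875693e-01 -7.98394192e-02]
 [ 2.67402721e-04 -3.08875939e-01  9.51102299e-01 -1.68150258e-01]
 [ 9.99999714e-01 -5.90860036e-04 -4.73035439e-04  1.32253719e-03]
 [ 0.00000000e+00  0.00000000e+00  0.00000000e+00  1.00000000e+00]] [60.01935089 -0.3972334  -7.11668586]
```

View pics/w1.png

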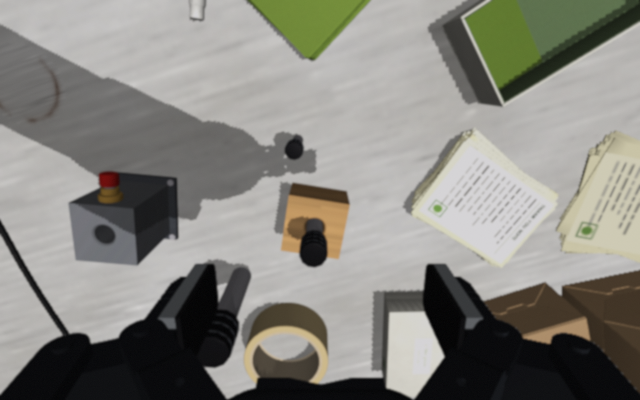

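Wrist view: head top centre is about (314,253), holder mouth about (104,235), block top corners roughly (290,195)…(338,258).

```bash
python3 - <<'E'
from h import *
s,w=pickle.load(open("w1.pkl","rb"))
p=wz(s,w,(314,253),.104);print(p,wz(s,w,(104,235),.08),go(s,[*p[:2],.069]),Ro.from_rotvec(s["tcp_rot"]).as_matrix())
E
```

```text
[0.55044219 0.38236028 0.104     ] [0.49059389 0.20371559 0.08      ] [ 56.9774341  136.60053995  -3.87736772] [[ 9.57365695e-01 -5.93851716e-04  2.88878130e-01]
 [-2.88878567e-01 -8.73577093e-04  9.57365348e-01]
 [-3.16175738e-04 -9.99999442e-01 -1.00788377e-03]]
```

Emit:
carry_out --motion '[20,0,-2,0,1,20,0,-2,0,1,17,20,-1,0,1,0,30,0,0,1,0,30,0,0,0.4,0,30,0,0,0.2,0,20,0,0,0.1,0,7,0,0,0]' --squeeze 60

```text
clock: 1.95
ee_pos: [0.5478, 0.3825, 0.0666]
tcp_rot: [-1.562, 0.229, -0.225]
contact_force: [-0.1, -0.2, 0.0]
gripper_width: 0.0427
```

Emit:
carry_out --motion '[0,0,0,0,-0.2,0,0,0,0,-1,0,0,0,0,-1,0,0,0,0,-1,0,0,0,0,-1,0,0,0,0,-1]'

```text
clock: 2.55
ee_pos: [0.5501, 0.3835, 0.0703]
tcp_rot: [-1.557, 0.226, -0.229]
contact_force: [0.2, -0.8, 5.8]
gripper_width: 0.0209
```

Emit:
carry_out --motion '[0,-10,0,0,-1,0,-15,0,0,-1,0,-15,0,0,-1,0,-20,0,0,-1,0,-20,0,0,-1,0,-20,0,0,-1,0,0,0,0,-1,0,0,0,0,-1]'

```text
clock: 3.35
ee_pos: [0.5495, 0.3831, 0.1698]
tcp_rot: [-1.558, 0.227, -0.228]
contact_force: [-0.8, -1.0, -2.8]
gripper_width: 0.0209
```

```bash
python3 - <<'E'
from h import *
from cell import bot
s,w=wshot(bot,"w2");print(s["clock"],s["ee_pos"],s["tcp_rot"],s["contact_force"],s["moment"],s["gripper_width"])
P=w["intrinsics"];T=w["tool_from_camera"]
def pr(X):
    c=np.linalg.inv(T)@[*X,1];return (P@c[:3])[:2]/c[2]
for y in (.063,.045,.025,.0,-.03): print(y,pr((0,y,0)))
a=bot.read_camera("side");b=bot.read_camera("top")
f=lambda i,x,y,w,h,k:cv2.resize(i[y:y+h,x:x+w,::-1],None,fx=k,fy=k,interpolation=cv2.INTER_CUBIC)
cv2.imwrite("pics/m2.png",np.hstack([f(w["img"],230,170,180,230,2),f(a["img"],225,185,100,115,4)]))
E
```

```text
3.35 [0.54951417 0.38305488 0.16978162] [-1.55789134  0.22692335 -0.22812543] [-0.84654109 -0.98504864 -2.80834104] [-0.01087768  0.00417343  0.02167797] 0.02086133917522384
0.063 [318.2995543  203.60527301]
0.045 [318.15902754 212.85258351]
0.025 [317.97580313 224.90959702]
0.0 [317.69366771 243.47541257]
-0.03 [317.2416153  273.22255237]
```

View pics/m2.png

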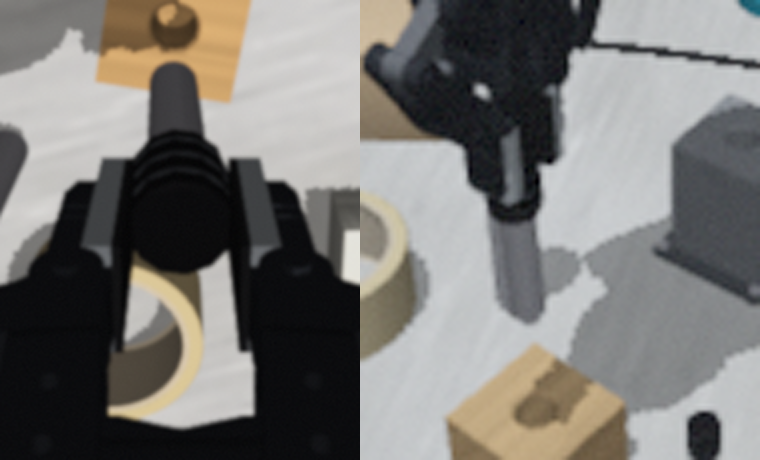

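Held post in the wrist view (full-image px): foot's upper edge v≈201, head's lower-rim top edge v≈235, top-face near edge v≈305. I'll fit its pose in the tool.

```bash
python3 - <<'E'
from h import *
from scipy.optimize import least_squares
s,w=pickle.load(open("w2.pkl","rb"));P=w["intrinsics"];Ti=np.linalg.inv(w["tool_from_camera"])
th=np.linspace(0,2*np.pi,73)
def circ(p,l,r):  # p: x at foot, y foot, tilt ; l height above foot
    dx,yf,t=p
    X=np.c_[dx+t*l+r*np.cos(th),np.full(73,yf-l),r*np.sin(th),np.ones(73)]@Ti.T
    q=X[:,:3]@P.T;return q[:,:2]/q[:,2:]
def f(p):
    return [min(circ(p,0,.0045)[:,1].min(),circ(p,.006,.008)[:,1].min())-201, circ(p,.068,.012)[:,1].min()-235, circ(p,.096,.012)[:,1].max()-305]
for t in (0,): 
    r=least_squares(lambda q:f([q[0],q[1],0]),[0,.063],x_scale=.01);print(r.x,r.fun)
r=least_squares(f,[0,.063,0],x_scale=[.01,.01,.05]);print(r.x,r.fun)
p=r.x
for l,rad in((.03,.008),(.096,.012)):
    c=circ(p,l,rad);print(l,c.min(0),c.max(0))
R=Ro.from_rotvec(s["tcp_rot"]).as_matrix();print(R)
print(R.T@(np.array([.4906,.2036,.08])-s["ee_pos"])*1000)
E
```

```text
[0.00765396 0.07072939] [ 1.3085179  -1.41878479  0.38593283]
[0.00949441 0.07978892 0.04422022] [-5.68434189e-14 -8.52651283e-14 -2.27373675e-13]
0.03 [306.07229537 214.33240332] [330.4013337  236.87043996]
0.096 [292.79576763 261.59740858] [342.30979084 305.        ]
[[ 9.58268679e-01  8.85036066e-04  2.85867723e-01]
 [-2.85868409e-01  7.79409857e-04  9.58268566e-01]
 [ 6.25294121e-04 -9.99999305e-01  9.99887907e-04]]
[  -5.21126356   89.58955154 -188.89740517]
```

```bash
python3 - <<'E'
from h import *
from cell import bot
s=bot.read_state();R=Ro.from_rotvec(s["tcp_rot"]).as_matrix()
T=lambda X:R.T@(X-s["ee_pos"])*1000
for z in(.099,.103,.107): print("side foot",z,T(onz("side",(266.8,263.5),z)))
# head/shaft boundary: shaft emerges at crop(513,214)
for z in(.167,.171,.175): print("side headbottom",z,T(onz("side",(225+(513-360)/4,185+214/4),z)))
b=bot.read_camera("top");i=b["img"];cv2.imwrite("pics/t2.png",cv2.resize(i[110:230,190:330,::-1],None,fx=5,fy=5,interpolation=cv2.INTER_CUBIC))
E
```

```text
side foot 0.099 [  9.62076897  69.03208016 -11.36452834]
side foot 0.103 [ 7.18282764 65.02998359 -8.33378274]
side foot 0.107 [ 4.7448863  61.02788702 -5.30303715]
side headbottom 0.167 [ 6.62569135  1.02454571 -4.64150507]
side headbottom 0.171 [ 3.83234459 -2.97781066 -1.19666141]
side headbottom 0.175 [ 1.03899782 -6.98016703  2.24818225]
```

View pics/t2.png

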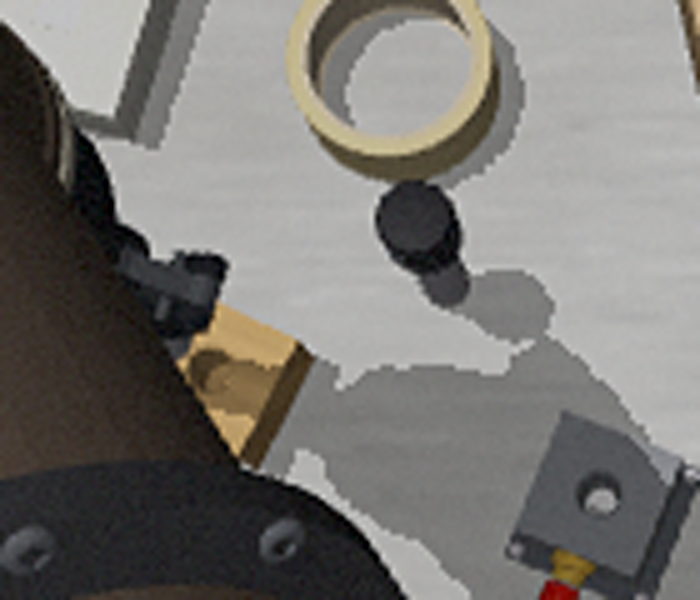

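```bash
cat >> h.py <<'E'
th=np.linspace(0,2*np.pi,73)
def circ(w,p,l,r):
    dx,yf,t=p;X=np.c_[dx+t*l+r*np.cos(th),np.full(73,yf-l),r*np.sin(th),np.ones(73)]@np.linalg.inv(w["tool_from_camera"]).T
    q=X[:,:3]@w["intrinsics"].T;return q[:,:2]/q[:,2:]
def feat(w,p): return np.array([min(circ(w,p,0,.0045)[:,1].min(),circ(w,p,.006,.008)[:,1].min()),circ(w,p,.068,.012)[:,1].min(),circ(w,p,.096,.012)[:,1].max()])
E
python3 - <<'E'
from h import *
from scipy.optimize import least_squares
s,w=pickle.load(open("w2.pkl","rb"))
for yf in(.060,.0623,.065,.068):
    r=least_squares(lambda q:feat(w,[q[0],yf,q[1]])-[201,235,305],[0,0],x_scale=[.01,.05]);print(yf,r.x,r.fun)
i=w["img"][170:330,230:410,::-1];cv2.imwrite("pics/w2c.png",cv2.convertScaleAbs(cv2.resize(i,None,fx=4,fy=4,interpolation=cv2.INTER_CUBIC),alpha=2.5,beta=0))
E
```

```text
0.06 [ 0.00419012 -0.03269184] [ 1.31189033 -3.21023277  2.11263648]
0.0623 [ 0.00479814 -0.02362595] [ 1.13668652 -2.7956038   1.84285336]
0.065 [ 0.00551507 -0.01303038] [ 0.93952495 -2.32407014  1.53492343]
0.068 [ 0.00631541 -0.0013137 ] [ 0.73057979 -1.81847032  1.2034289 ]
```

View pics/w2c.png

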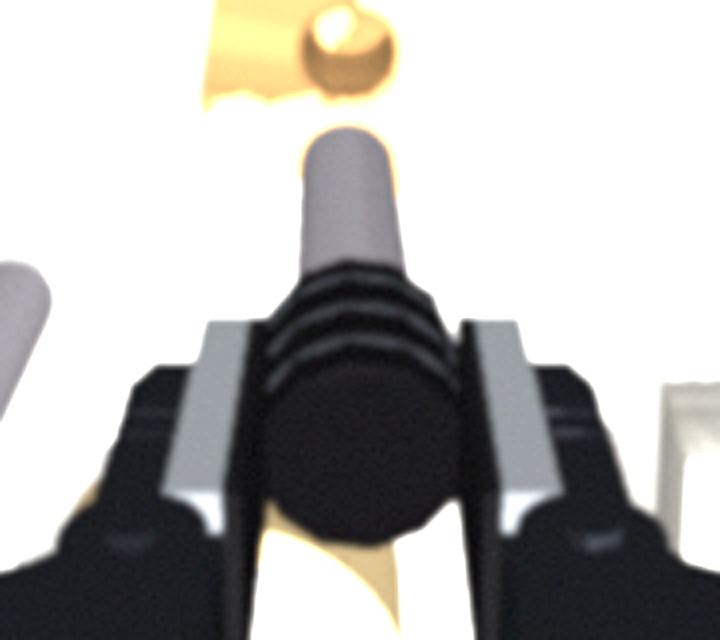

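```bash
python3 - <<'E'
from h import *
from scipy.optimize import least_squares
s,w=pickle.load(open("w2.pkl","rb"))
h=wz(s,w,(316.7,182),.045);print("hole",h,go(s,h))
for yf in(.0623,.066,.070,.074):
    r=least_squares(lambda q:feat(w,[q[0],yf,q[1]])-[201.4,234.2,305.9],[0,0],x_scale=[.01,.05]);print(yf,r.x,r.fun)
for x in(-.011,0): print(x,[round((lambda c:(w["intrinsics"]@c[:3])[1]/c[2])(np.linalg.inv(w["tool_from_camera"])@[x,y,.015,1]),1) for y in(0,-.01,-.02)])
E
```

```text
hole [0.55099391 0.38100153 0.045     ] [  1.92695216 124.78124649  -1.6694236 ]
0.0623 [ 0.00479251 -0.02218337] [ 0.74100314 -1.82302297  1.20197017]
0.066 [ 0.00577798 -0.00767261] [ 0.47608548 -1.18051147  0.7803481 ]
0.07 [0.00684995 0.00791602] [ 0.20734975 -0.51835219  0.34354624]
0.074 [0.00792822 0.02341018] [-0.04461432  0.11240409 -0.07468308]
-0.011 [np.float64(223.7), np.float64(231.6), np.float64(240.4)]
0 [np.float64(243.5), np.float64(252.3), np.float64(262.2)]
```

Emit:
carry_out --motion '[-2,0,-30,0,-1,-2,0,-40,0,-1,-2,0,-40,0,-1,-2,0,-40,0,-1,-2,0,-38,0,-1,0,10,0,0,-1,0,0,0,0,-1,0,0,0,0,-1]'

```text
clock: 4.35
ee_pos: [0.486, 0.2066, 0.1589]
tcp_rot: [-1.559, 0.227, -0.226]
contact_force: [-0.2, 0.0, -1.7]
gripper_width: 0.0204
```

```bash
python3 - <<'E'
from h import *
from cell import bot
s,w=wshot(bot,"w3");print(s["clock"],s["ee_pos"],s["contact_force"],go(s,[.4906,.2036,.08]))
a=bot.read_camera("side")["img"]
f=lambda i,x,y,w,h,k:cv2.resize(i[y:y+h,x:x+w,::-1],None,fx=k,fy=k,interpolation=cv2.INTER_CUBIC)
cv2.imwrite("pics/m3.png",cv2.convertScaleAbs(np.hstack([f(w["img"],270,160,100,150,4),f(a,280,180,80,120,5)]),alpha=1.5))
E
```

```text
4.35 [0.4860172  0.20660621 0.15893852] [-0.22178029  0.03777497 -1.7357572 ] [ 5.29425363 78.93551707 -1.57629579]
```

View pics/m3.png

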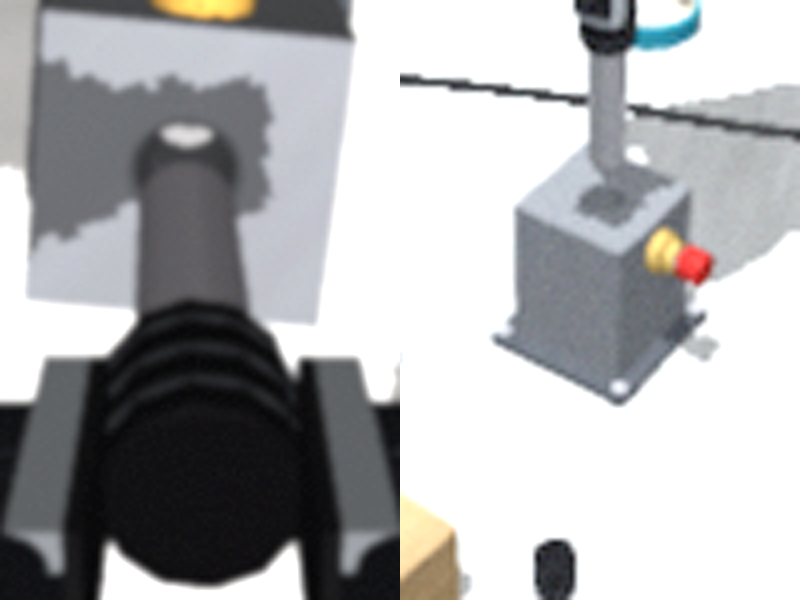

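```bash
python3 - <<'E'
from h import *
s,w=pickle.load(open("w3.pkl","rb"));R=Ro.from_rotvec(s["tcp_rot"]).as_matrix();K=w["intrinsics"];Ti=np.linalg.inv(w["tool_from_camera"])
def pw(X):
    c=(np.c_[(np.atleast_2d(X)-s["ee_pos"])@R,np.ones(len(np.atleast_2d(X)))]@Ti.T)[:,:3]@K.T;return c[:,:2]/c[:,2:]
m=np.array([.4906,.2036,.08]);r=m+.0092*np.c_[np.cos(th),np.sin(th),0*th];q=pw(r);print("mouth pred",q.min(0),q.max(0),"obs top 191, u 303.6..329.2")
def ps(X):
    c=C["side"];p=c["intrinsics"]@(c["R"]@X+c["t"]);return p[:2]/p[2]
ms=onz("side",(320.3,219.4),.08)
for h in(.010,.013,.017):
    o=ps(ms+[0,0,h]);print("side foot if centred",h,o, "shift for dx/dz 1mm",ps(ms+[0,0,h]+R[:,0]*.001)-o,ps(ms+[0,0,h]+R[:,2]*.001)-o)
E
```

```text
mouth pred [303.67861246 191.2946471 ] [328.85930588 215.11542788] obs top 191, u 303.6..329.2
side foot if centred 0.01 [320.38414118 215.82228117] shift for dx/dz 1mm [-0.40785577 -0.14348482] [-0.21905039  0.25399005]
side foot if centred 0.013 [320.40962372 214.73875236] shift for dx/dz 1mm [-0.40876286 -0.14329368] [-0.21950932  0.25359157]
side foot if centred 0.017 [320.44377505 213.28662325] shift for dx/dz 1mm [-0.40997861 -0.14303403] [-0.22012423  0.25305096]
```

Emit:
carry_out --motion '[2.5,5,-0.5,0,-1,0,5,0,0,-1,0,5,0,0,-1,0,3,0,0,-1,0,2,0,0,-1,0,0,0,0,-1]'

```text
clock: 5.05
ee_pos: [0.4881, 0.2044, 0.1389]
tcp_rot: [-1.559, 0.228, -0.227]
contact_force: [0.8, -0.3, -1.8]
gripper_width: 0.0206
```

Emit:
carry_out --motion '[0,2,0,0,-1,0,2,0,0,-1,0,0,0,0,-1]'

```text
clock: 5.35
ee_pos: [0.4882, 0.2044, 0.135]
tcp_rot: [-1.559, 0.228, -0.227]
contact_force: [-0.1, 0.7, -2.0]
gripper_width: 0.0208
```

Emit:
carry_out --motion '[0,2,0,0,-1,0,2,0,0,-1,0,1,0,0,-1,0,0,0,0,-1]'

```text
clock: 5.75
ee_pos: [0.4882, 0.2044, 0.13]
tcp_rot: [-1.559, 0.228, -0.227]
contact_force: [-0.6, -0.4, -2.5]
gripper_width: 0.021
```

Emit:
carry_out --motion '[0,1,0,0,-1,0,1,0,0,-1,0,0,0,0,-1]'

```text
clock: 6.05
ee_pos: [0.4882, 0.2045, 0.1281]
tcp_rot: [-1.559, 0.228, -0.227]
contact_force: [-0.0, -0.4, -1.6]
gripper_width: 0.0208
```

Emit:
carry_out --motion '[0,1,0,0,-1,0,1,0,0,-1,0,0,0,0,-1]'

```text
clock: 6.35
ee_pos: [0.4882, 0.2044, 0.1261]
tcp_rot: [-1.559, 0.228, -0.227]
contact_force: [-0.1, -0.9, -2.2]
gripper_width: 0.0204
```

Emit:
carry_out --motion '[0,1,0,0,-1,0,1,0,0,-1,0,0,0,0,-1]'

```text
clock: 6.65
ee_pos: [0.4885, 0.2047, 0.1243]
tcp_rot: [-1.558, 0.227, -0.228]
contact_force: [0.5, 1.0, -0.2]
gripper_width: 0.0208
```

Emit:
carry_out --motion '[0,1,0,0,-1,0,1,0,0,-1,0,0,0,0,-1]'

```text
clock: 6.95
ee_pos: [0.4886, 0.2048, 0.1226]
tcp_rot: [-1.558, 0.227, -0.228]
contact_force: [-0.5, 1.7, 2.6]
gripper_width: 0.0204
```

Emit:
carry_out --motion '[0,1,0,0,-1,0,1,0,0,-1,0,0,0,0,-1]'

```text
clock: 7.25
ee_pos: [0.488, 0.2047, 0.12]
tcp_rot: [-1.559, 0.228, -0.227]
contact_force: [0.1, 1.0, -0.8]
gripper_width: 0.021
```

Emit:
carry_out --motion '[0,1,0,0,-1,0,1,0,0,-1,0,1,0,0,-1]'

```text
clock: 7.55
ee_pos: [0.4883, 0.2046, 0.1172]
tcp_rot: [-1.559, 0.227, -0.228]
contact_force: [-0.5, 0.3, 1.3]
gripper_width: 0.0206
```

Emit:
carry_out --motion '[0,1,0,0,-1,0,1,0,0,-1,0,1,0,0,-1]'

```text
clock: 7.85
ee_pos: [0.4884, 0.2045, 0.1142]
tcp_rot: [-1.559, 0.227, -0.228]
contact_force: [-0.4, 1.2, 2.0]
gripper_width: 0.0207
```

Emit:
carry_out --motion '[0,1,0,0,-1,0,1,0,0,-1,0,1,0,0,-1]'

```text
clock: 8.15
ee_pos: [0.4884, 0.2045, 0.1112]
tcp_rot: [-1.559, 0.227, -0.228]
contact_force: [0.5, 1.1, 2.0]
gripper_width: 0.0204
```

Emit:
carry_out --motion '[0,1,0,0,-1,0,1,0,0,-1,0,1,0,0,-1]'

```text
clock: 8.45
ee_pos: [0.4884, 0.2044, 0.1081]
tcp_rot: [-1.559, 0.227, -0.228]
contact_force: [1.0, 1.2, 2.4]
gripper_width: 0.0208
```

Emit:
carry_out --motion '[0,0.5,0,0,-1,0,0.5,0,0,-1]'

```text
clock: 8.65
ee_pos: [0.4884, 0.2045, 0.1072]
tcp_rot: [-1.559, 0.227, -0.228]
contact_force: [0.4, 1.4, 2.1]
gripper_width: 0.021
```

Emit:
carry_out --motion '[0,0.5,0,0,-1,0,0.5,0,0,-1]'

```text
clock: 8.85
ee_pos: [0.4884, 0.2044, 0.1062]
tcp_rot: [-1.559, 0.227, -0.228]
contact_force: [1.6, 0.6, 1.9]
gripper_width: 0.0205
```

Emit:
carry_out --motion '[0,0.4,0,0,-1,0,0.4,0,0,-1]'

```text
clock: 9.05
ee_pos: [0.4884, 0.2045, 0.1054]
tcp_rot: [-1.559, 0.227, -0.228]
contact_force: [1.1, 1.0, 1.3]
gripper_width: 0.0208
```

Emit:
carry_out --motion '[0,0.5,0,0,-1,0,0.5,0,0,-1]'

```text
clock: 9.25
ee_pos: [0.4884, 0.2045, 0.1044]
tcp_rot: [-1.559, 0.227, -0.228]
contact_force: [1.8, 1.6, 1.5]
gripper_width: 0.0204
```

Emit:
carry_out --motion '[0,0.4,0,0,-1,0,0.4,0,0,-1]'

```text
clock: 9.45
ee_pos: [0.4883, 0.2044, 0.1036]
tcp_rot: [-1.559, 0.227, -0.228]
contact_force: [1.4, 1.9, 1.5]
gripper_width: 0.0206
```

Emit:
carry_out --motion '[0,0.5,0,0,-1,0,0.5,0,0,-1]'

```text
clock: 9.65
ee_pos: [0.4883, 0.2044, 0.1026]
tcp_rot: [-1.559, 0.227, -0.228]
contact_force: [1.6, 0.2, 1.5]
gripper_width: 0.0208
```

Emit:
carry_out --motion '[0,0.4,0,0,-1,0,0.4,0,0,-1]'

```text
clock: 9.85
ee_pos: [0.4884, 0.2045, 0.1018]
tcp_rot: [-1.559, 0.227, -0.228]
contact_force: [1.7, 0.2, 3.2]
gripper_width: 0.0207
```

Emit:
carry_out --motion '[0,0.5,0,0,-1,0,0.5,0,0,-1]'

```text
clock: 10.05
ee_pos: [0.4884, 0.2045, 0.1008]
tcp_rot: [-1.559, 0.227, -0.228]
contact_force: [2.1, -0.2, 2.7]
gripper_width: 0.0205
```

Emit:
carry_out --motion '[0,0.4,0,0,-1,0,0.4,0,0,-1]'

```text
clock: 10.25
ee_pos: [0.4884, 0.2045, 0.1]
tcp_rot: [-1.559, 0.227, -0.228]
contact_force: [1.3, 0.6, 2.7]
gripper_width: 0.0206
```

Emit:
carry_out --motion '[0,0.4,0,0,-1,0,0.4,0,0,-1]'

```text
clock: 10.45
ee_pos: [0.4884, 0.2045, 0.0992]
tcp_rot: [-1.559, 0.227, -0.228]
contact_force: [2.3, -0.0, 4.1]
gripper_width: 0.0206
```

Emit:
carry_out --motion '[0,0.3,0,0,-1,0,0.3,0,0,-1]'

```text
clock: 10.65
ee_pos: [0.4884, 0.2045, 0.0988]
tcp_rot: [-1.559, 0.227, -0.228]
contact_force: [0.9, -0.3, 6.3]
gripper_width: 0.0206
```

Emit:
carry_out --motion '[0,0.4,0,0,-1,0,0,0,0,-1]'

```text
clock: 10.85
ee_pos: [0.4885, 0.2045, 0.0986]
tcp_rot: [-1.559, 0.227, -0.228]
contact_force: [1.7, -0.2, 6.9]
gripper_width: 0.0212
```

Emit:
carry_out --motion '[0,0.4,0,0,-1,0,0,0,0,-1]'

```text
clock: 11.05
ee_pos: [0.4886, 0.2045, 0.0983]
tcp_rot: [-1.558, 0.227, -0.228]
contact_force: [0.3, -0.6, 7.9]
gripper_width: 0.0207
```

Emit:
carry_out --motion '[0,0.4,0,0,-1,0,0.4,0,0,-1,0,0,0,0,-1]'

```text
clock: 11.35
ee_pos: [0.4887, 0.2046, 0.0979]
tcp_rot: [-1.558, 0.227, -0.228]
contact_force: [-1.1, -0.3, 13.4]
gripper_width: 0.0206
```

Emit:
carry_out --motion '[0,0,0,0,-1,0,0,0,0,-1,0,0,0,0,-1]'

```text
clock: 11.65
ee_pos: [0.4887, 0.2046, 0.0979]
tcp_rot: [-1.558, 0.227, -0.228]
contact_force: [-1.2, -0.3, 12.7]
gripper_width: 0.0209
```

Emit:
carry_out --motion '[0,0,0,0,-1,0,0,0,0,-1,0,0,0,0,-1,0,0,0,0,-1]'

```text
clock: 12.05
ee_pos: [0.4887, 0.2046, 0.0979]
tcp_rot: [-1.558, 0.227, -0.228]
contact_force: [-0.7, -0.6, 13.8]
gripper_width: 0.0207
```

Emit:
carry_out --motion '[0,0,0,0,0,0,0,0,0,0.5,0,0,0,0,1,0,0,0,0,1,0,-15,0,0,1,0,-25,0,0,1,0,-30,0,0,1,0,-20,0,0,1]'

```text
clock: 12.85
ee_pos: [0.4885, 0.2046, 0.1886]
tcp_rot: [-1.558, 0.227, -0.228]
contact_force: [-0.2, 0.6, -0.7]
gripper_width: 0.0859
```

Emit:
carry_out --motion '[5,0,-30,0,1,7,0,-35,0,1,7,0,-35,0,1,7,0,-35,0,1,7,0,-35,0,1,5,0,-30,0,1,0,0,0,0,1,0,0,0,0,1]'

```text
clock: 13.65
ee_pos: [0.4673, 0.0016, 0.187]
tcp_rot: [-1.558, 0.229, -0.229]
contact_force: [-0.3, 0.2, 0.0]
gripper_width: 0.0857
```

```bash
python3 - <<'E'
from h import *
from cell import bot
s,w=wshot(bot,"w4");print(s["clock"],s["ee_pos"],s["contact_force"],go(s,[.516,-.052,.0]))
a=bot.read_camera("top")["img"];b=bot.read_camera("side")["img"]
f=lambda i,x,y,w,h,k:cv2.resize(i[y:y+h,x:x+w,::-1],None,fx=k,fy=k,interpolation=cv2.INTER_CUBIC)
o=np.zeros((600,800,3),np.uint8);o[:400,:640]=w["img"][:,:,::-1];o[400:,:240]=f(a,280,180,60,50,4);o[400:,250:490]=f(b,290,175,60,50,4);o[400:,500:]=f(w["img"],200,40,150,100,2)
cv2.imwrite("pics/m4.png",o)
E
```

```text
13.65 [0.46734379 0.00162213 0.18696449] [-0.25620825  0.19694646  0.00850373] [ 62.06076494 186.94194499 -37.41191315]
```

View pics/m4.png

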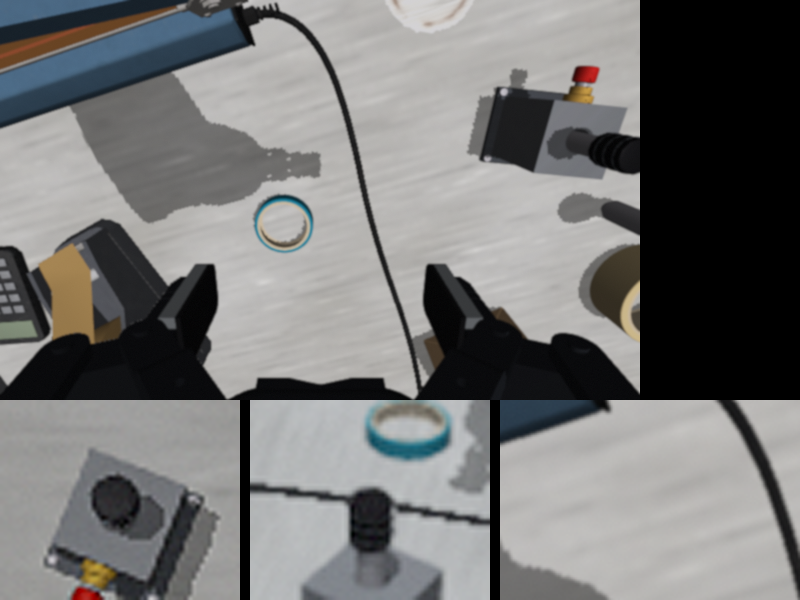

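Post stands in the holder (head at top px 308.7,205.5). Teal roll in the wrist view is at (284,224), clear of neighbours apart from the cable to its right.

```bash
python3 - <<'E'
from h import *
from cell import bot
s,w=pickle.load(open("w4.pkl","rb"))
i=w["img"][185:260,245:322].astype(int);m=((i[...,2]-i[...,0])>25).astype(np.uint8)
ys,xs=np.nonzero(m);print("teal px",xs.min()+245,xs.max()+245,ys.min()+185,ys.max()+185)
R=Ro.from_rotvec(s["tcp_rot"]).as_matrix();K=w["intrinsics"];Ti=np.linalg.inv(w["tool_from_camera"])
def bb(c):
    X=np.vstack([np.c_[c[0]+.03*np.cos(th),c[1]+.03*np.sin(th),0*th+z] for z in(0,.015)])
    q=(np.c_[(X-s["ee_pos"])@R,np.ones(len(X))]@Ti.T)[:,:3]@K.T;q=q[:,:2]/q[:,2:];return np.r_[q.min(0),q.max(0)]
from scipy.optimize import least_squares
o=np.array([xs.min()+245-.5,ys.min()+185-.5,xs.max()+245+.5,ys.max()+185+.5])
r=least_squares(lambda c:bb(c)-o,[.516,-.052],x_scale=.01);print(r.x,r.fun,go(s,[*r.x,0]))
for z in(.125,.13,.135):print(onz("top",(308.4,205.2),z),onz("side",(290+370/4-250/4,175+95/4),z))
print(R)
E
```

```text
teal px 254 312 196 252
[ 0.51699435 -0.05194899] [ 0.1356598  -0.7655125  -0.14103074  0.80975668] [ 62.99850468 186.94177322 -37.07728875]
[0.49156361 0.20426677 0.125     ] [0.49381234 0.18704596 0.125     ]
[0.4908864  0.20408056 0.13      ] [0.49252206 0.1937144  0.13      ]
[0.4902092  0.20389435 0.135     ] [0.49123178 0.20038284 0.135     ]
[[ 9.57814054e-01 -1.85670766e-04  2.87388593e-01]
 [-2.87388544e-01  2.51854113e-04  9.57814053e-01]
 [-2.50218069e-04 -9.99999951e-01  1.87869757e-04]]
```

Emit:
carry_out --motion '[20,0,-12,0,0.6,20,0,-12,0,0.6,20,0,-12,0,0.6,3,30,-1,0,0.6,0,40,0,0,0.6,0,40,0,0,0.6,0,30,0,0,0.6,0,15,0,0,0.6]' --squeeze 20

```text
clock: 14.6
ee_pos: [0.5158, -0.05, 0.0291]
tcp_rot: [-1.559, 0.229, -0.223]
contact_force: [0.7, -0.0, 0.4]
gripper_width: 0.0679
```

Emit:
carry_out --motion '[0,5,0,0,0.6,0,0,0,0,0.6,0,0,0,0,0.6]'

```text
clock: 14.9
ee_pos: [0.5181, -0.0511, 0.0278]
tcp_rot: [-1.558, 0.226, -0.228]
contact_force: [0.4, 0.7, 1.0]
gripper_width: 0.0685
```

```bash
python3 - <<'E'
from h import *
from cell import bot
s,w=wshot(bot,"w5");print(s["clock"],s["ee_pos"],s["contact_force"],s["gripper_width"],go(s,[.517,-.052,.0]))
a=bot.read_camera("side")["img"]
f=lambda i,x,y,w,h,k:cv2.resize(i[y:y+h,x:x+w,::-1],None,fx=k,fy=k,interpolation=cv2.INTER_CUBIC)
cv2.imwrite("pics/m5.png",np.hstack([f(w["img"],180,150,280,250,1.6),f(a,285,130,80,100,4)]))
E
```

```text
14.9 [ 0.51814355 -0.05106169  0.02781072] [0.42617302 0.7434204  0.96236835] 0.06853384698818575 [-0.86177554 27.80900274 -1.24126097]
```

View pics/m5.png

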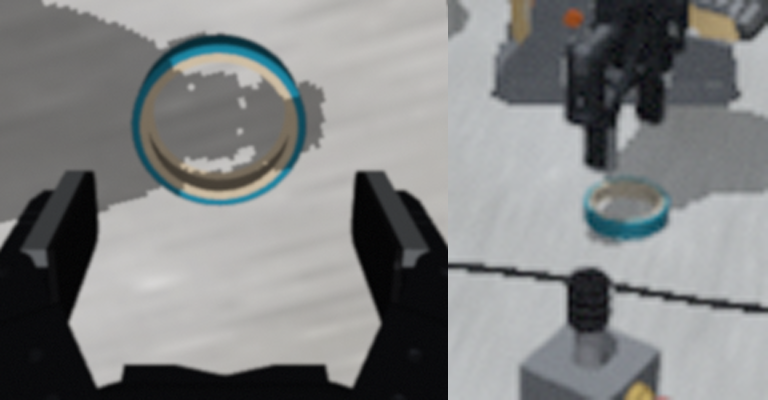

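Roll sits slightly left of the jaw centre (crop 219 vs 225), agreeing with the computed −1.2 mm; descend with that correction, feeling for the table.

Emit:
carry_out --motion '[-1,6,-1,0,0.6,0,6,0,0,0.6,0,6,0,0,0.6,0,4,0,0,0.6,0,0,0,0,0.6]'

```text
clock: 15.5
ee_pos: [0.5156, -0.0522, 0.0042]
tcp_rot: [-1.559, 0.229, -0.227]
contact_force: [-0.5, 0.2, 0.4]
gripper_width: 0.0683
```

Emit:
carry_out --motion '[0,2,0,0,0.6,0,1,0,0,0.6,0,0,0,0,0.6]'

```text
clock: 15.8
ee_pos: [0.5161, -0.0522, 0.002]
tcp_rot: [-1.559, 0.228, -0.227]
contact_force: [-0.5, -0.6, -0.9]
gripper_width: 0.0682
```

Emit:
carry_out --motion '[0,1,0,0,0.6,0,1,0,0,0.6,0,0,0,0,0.6]'

```text
clock: 16.1
ee_pos: [0.516, -0.0522, -0.0001]
tcp_rot: [-1.559, 0.228, -0.227]
contact_force: [0.2, -0.4, -0.5]
gripper_width: 0.0685
```

Emit:
carry_out --motion '[0,1,0,0,0.6,0,1,0,0,0.6,0,0,0,0,0.6]'

```text
clock: 16.4
ee_pos: [0.516, -0.0522, -0.0021]
tcp_rot: [-1.559, 0.228, -0.227]
contact_force: [-0.1, -0.0, -0.3]
gripper_width: 0.0686
```

Emit:
carry_out --motion '[0,1,0,0,0.6,0,1,0,0,0.6,0,0,0,0,0.6]'

```text
clock: 16.7
ee_pos: [0.516, -0.0522, -0.0041]
tcp_rot: [-1.559, 0.228, -0.227]
contact_force: [-0.2, -0.3, -0.1]
gripper_width: 0.0682
```

Emit:
carry_out --motion '[0,1,0,0,0.6,0,0,0,0,0.6]'

```text
clock: 16.9
ee_pos: [0.516, -0.0521, -0.0051]
tcp_rot: [-1.559, 0.228, -0.227]
contact_force: [-0.2, -0.8, 0.6]
gripper_width: 0.0683
```

Emit:
carry_out --motion '[0,0,0,0,0.4,0,0,0,0,0.2,0,0,0,0,0,0,0,0,0,-0.2,0,0,0,0,-0.2]' --squeeze 25

```text
clock: 17.4
ee_pos: [0.5161, -0.0522, -0.005]
tcp_rot: [-1.559, 0.227, -0.228]
contact_force: [-0.1, -0.5, -0.4]
gripper_width: 0.0341
```

Emit:
carry_out --motion '[0,-2,0,0,-0.2,0,-10,0,0,-0.2,0,-20,0,0,-0.2,0,-30,0,0,-0.2,0,-40,0,0,-0.2,0,-40,0,0,-0.2,0,-20,0,0,-0.2,0,0,0,0,-0.2]'

```text
clock: 18.2
ee_pos: [0.5182, -0.0524, 0.1609]
tcp_rot: [-1.557, 0.223, -0.233]
contact_force: [0.3, 0.5, -0.8]
gripper_width: 0.0343
```

```bash
python3 - <<'E'
from h import *
from cell import bot
s,w=wshot(bot,"w6");print(s["clock"],s["ee_pos"],s["contact_force"],s["gripper_width"],go(s,[.4905,.2038,.08]))
a=bot.read_camera("side")["img"]
f=lambda i,x,y,w,h,k:cv2.resize(i[y:y+h,x:x+w,::-1],None,fx=k,fy=k,interpolation=cv2.INTER_CUBIC)
cv2.imwrite("pics/m6.png",np.hstack([f(w["img"],180,150,280,250,1.6),f(a,285,80,80,100,4)]))
i=w["img"].astype(int);m=((i[...,2]-i[...,0])>20);ys,xs=np.nonzero(m[150:330,200:440]);print(xs.min()+200,xs.max()+200,ys.min()+150,ys.max()+150)
E
```

```text
18.2 [ 0.51816521 -0.05240673  0.16090904] [ 0.28835157  0.46607872 -0.78845906] 0.03425645129072832 [-100.28882767   80.83397019  237.4058687 ]
286 352 150 201
```

View pics/m6.png

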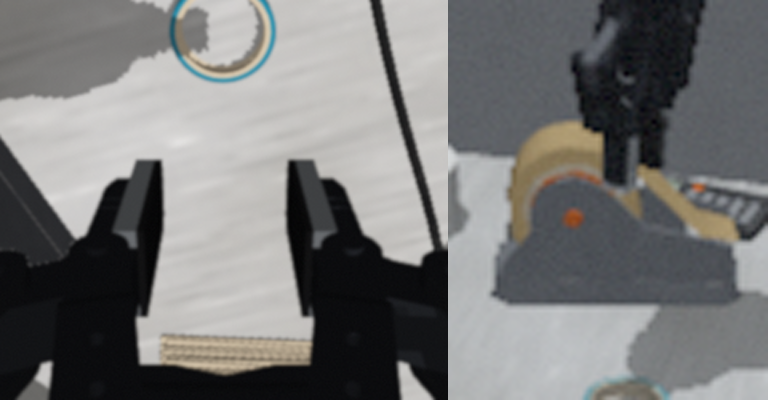

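Missed: the jaws closed to 34 mm over the roll, which is still on the table at the top of the wrist view (crop ~(222,30)). The fingertips sit farther back than I took; I'll measure them from the pictures (inner tip gap 79 px at 34 mm, 159 px at 68 mm).

```bash
python3 - <<'E'
from h import *
s,w=pickle.load(open("w6.pkl","rb"));K=w["intrinsics"];T=w["tool_from_camera"];print(K[0])
for op,px,v in((.0343,79,250),(.0685,159,257.5)):
    Z=K[0,0]*op/px;c=np.array([0,(v-K[1,2])/K[1,1]*Z,Z,1]);print(op,(T@c)[:3]*1000)
R=Ro.from_rotvec(s["tcp_rot"]).as_matrix();Ti=np.linalg.inv(T)
from scipy.optimize import least_squares
i=w["img"];cr=i[120:215,275:365].astype(int);m=(cr[...,2]-cr[...,0])>25;ys,xs=np.nonzero(m);ys+=120;xs+=275
o=np.array([xs.min()-.5,ys.min()-.5,xs.max()+.5,ys.max()+.5]);print(o)
def bb(c):
    X=np.vstack([np.c_[c[0]+.03*np.cos(th),c[1]+.03*np.sin(th),0*th+z] for z in(0,.015)])
    q=(np.c_[(X-s["ee_pos"])@R,np.ones(len(X))]@Ti.T)[:,:3]@K.T;q=q[:,:2]/q[:,2:];return np.r_[q.min(0),q.max(0)]
r=least_squares(lambda c:bb(c)-o,[.516,-.052],x_scale=.01);print(r.x,r.fun,go(s,[*r.x,0]))
E
```

```text
[357.76330286   0.         320.06551834]
0.0343 [ -9.95508676 -27.52433463   1.23877531]
0.0685 [ -7.42265723 -29.61049785   1.23754997]
[285.5 135.5 352.5 201.5]
[ 0.51659723 -0.05135812] [ 0.21346731 -0.6360068  -0.21356084  0.67180699] [ -2.78730481 160.89583991   0.19229546]
```

The picture geometry puts the tips about 28 mm behind the TCP, consistent with the miss. Redo it, feeling down to the table.

Emit:
carry_out --motion '[-2,0,0,0,0.6,0,10,0,0,0.6,0,30,0,0,0.6,0,40,0,0,0.6,0,40,0,0,0.6,0,30,0,0,0.6,0,10,0,0,0.6,0,0,0,0,0.6]'

```text
clock: 19.1
ee_pos: [0.5124, -0.0518, -0.0048]
tcp_rot: [-1.56, 0.231, -0.224]
contact_force: [0.0, -0.3, -0.3]
gripper_width: 0.0683
```

Emit:
carry_out --motion '[0,3,0,0,0.6,0,3,0,0,0.6,0,2,0,0,0.6,0,0,0,0,0.6]'

```text
clock: 19.5
ee_pos: [0.5146, -0.0515, -0.0105]
tcp_rot: [-1.559, 0.227, -0.228]
contact_force: [-0.5, -0.7, -0.1]
gripper_width: 0.0685
```

Emit:
carry_out --motion '[0,2,0,0,0.6,0,2,0,0,0.6,0,0,0,0,0.6]'

```text
clock: 19.8
ee_pos: [0.514, -0.0516, -0.0152]
tcp_rot: [-1.559, 0.228, -0.227]
contact_force: [-0.1, -0.3, 0.6]
gripper_width: 0.068
```

Emit:
carry_out --motion '[2,2,0,0,0.6,0,2,0,0,0.6,0,0,0,0,0.6]'

```text
clock: 20.1
ee_pos: [0.516, -0.0522, -0.0193]
tcp_rot: [-1.559, 0.228, -0.227]
contact_force: [0.1, -0.4, -0.5]
gripper_width: 0.0687
```

Emit:
carry_out --motion '[0,1,0,0,0.6,0,1,0,0,0.6,0,0,0,0,0.6]'

```text
clock: 20.4
ee_pos: [0.516, -0.0522, -0.0211]
tcp_rot: [-1.559, 0.228, -0.227]
contact_force: [0.2, 0.1, -0.3]
gripper_width: 0.0682
```

Emit:
carry_out --motion '[0,1,0,0,0.6,0,1,0,0,0.6,0,0,0,0,0.6]'

```text
clock: 20.7
ee_pos: [0.516, -0.0522, -0.0231]
tcp_rot: [-1.559, 0.228, -0.227]
contact_force: [-0.5, 0.1, -0.1]
gripper_width: 0.0681
```

Emit:
carry_out --motion '[0,0,0,0,0.4,0,0,0,0,0.3,0,0,0,0,0.2,0,0,0,0,0.2,0,0,0,0,0.2]'

```text
clock: 21.2
ee_pos: [0.516, -0.0522, -0.0228]
tcp_rot: [-1.559, 0.228, -0.228]
contact_force: [-1.5, 0.1, 5.2]
gripper_width: 0.0584
```

Emit:
carry_out --motion '[0,-3,0,0,0,0,-10,0,0,0,0,-20,0,0,0,0,-30,0,0,0,0,-35,0,0,0,0,-35,0,0,0,0,-30,0,0,0,0,-10,0,0,0]'

```text
clock: 22.0
ee_pos: [0.5177, -0.0524, 0.1537]
tcp_rot: [-1.558, 0.224, -0.232]
contact_force: [0.4, 0.3, -0.7]
gripper_width: 0.0586
```

```bash
python3 - <<'E'
from h import *
from cell import bot
s,w=wshot(bot,"w7");print(s["clock"],s["ee_pos"],s["contact_force"],s["gripper_width"],go(s,[.4905,.2038,.08]))
i=w["img"].astype(int);m=((i[...,2]-i[...,0])>20);ys,xs=np.nonzero(m[150:400,150:500]);print(len(xs),xs.min()+150,xs.max()+150,ys.min()+150,ys.max()+150)
E
```

```text
22.0 [ 0.51771114 -0.052403    0.15371396] [ 0.43050412  0.34897057 -0.68061826] 0.0585789266952798 [-99.73174515  73.64704534 237.57916911]
3871 248 392 204 342
```

```bash
python3 - <<'E'
from h import *
from scipy.optimize import least_squares
s,w=pickle.load(open("w7.pkl","rb"));K=w["intrinsics"];Ti=np.linalg.inv(w["tool_from_camera"])
o=np.array([247.5,203.5,392.5,342.5])
def bb(p):
    X=np.vstack([np.c_[p[0]+.03*np.cos(th),0*th+p[1]-h,p[2]+.03*np.sin(th),1+0*th] for h in(0,.015)])
    q=(X@Ti.T)[:,:3]@K.T;q=q[:,:2]/q[:,2:];return np.r_[q.min(0),q.max(0)]
r=least_squares(lambda c:bb(c)-o,[0,-.02,0],x_scale=.01);print(r.x*1000,r.fun)
c=r.x; R=Ro.from_rotvec(s["tcp_rot"]).as_matrix()
print("bottom centre world",s["ee_pos"]+R@c, "move tool", (R.T@(np.array([.4905,.2038,.095])-s["ee_pos"])-c)*1000)
E
```

```text
[  0.22691987 -22.73892624   1.20607487] [ 0.23452561 -0.25247585 -0.23448056  0.25948067]
bottom centre world [ 0.51815476 -0.05131902  0.17645584] move tool [-99.88482333  81.38617711 236.39980349]
```

Emit:
carry_out --motion '[-14,0,30,0,0,-16,0,38,0,0,-16,0,38,0,0,-16,0,38,0,0,-16,0,38,0,0,-12,0,30,0,0,-10,0,25,0,0,0,0,0,0,0]'

```text
clock: 22.85
ee_pos: [0.4863, 0.208, 0.1488]
tcp_rot: [-1.559, 0.224, -0.221]
contact_force: [0.7, -0.2, -0.8]
gripper_width: 0.0588
```

Emit:
carry_out --motion '[0,0,0,0,0,0,0,0,0,0]'

```text
clock: 23.05
ee_pos: [0.4878, 0.2021, 0.1494]
tcp_rot: [-1.56, 0.229, -0.228]
contact_force: [-0.2, -0.5, -0.3]
gripper_width: 0.0583
```

```bash
python3 - <<'E'
from h import *
from cell import bot
s,w=wshot(bot,"w8");R=Ro.from_rotvec(s["tcp_rot"]).as_matrix();c=[.0002,-.0227,.0012]
print(s["clock"],s["ee_pos"],s["contact_force"],s["gripper_width"],"move tool", (R.T@(np.array([.4905,.2038,.083])-s["ee_pos"])-c)*1000)
a=bot.read_camera("side")["img"]
f=lambda i,x,y,w,h,k:cv2.resize(i[y:y+h,x:x+w,::-1],None,fx=k,fy=k,interpolation=cv2.INTER_CUBIC)
cv2.imwrite("pics/m8.png",np.hstack([f(w["img"],180,150,280,250,1.6),f(a,280,150,80,100,4)]))
E
```

```text
23.05 [0.48781084 0.20213696 0.14941992] [-0.24956138 -0.51218285 -0.3469221 ] 0.058287173121224875 move tool [ 1.93568079 89.11564515  1.25029263]
```

Emit:
carry_out --motion '[2,5,1,0,0,0,10,0,0,0,0,10,0,0,0,0,10,0,0,0,0,8,0,0,0,0,0,0,0,0]'

```text
clock: 23.75
ee_pos: [0.4893, 0.2035, 0.1055]
tcp_rot: [-1.56, 0.229, -0.226]
contact_force: [-0.5, -1.4, 0.8]
gripper_width: 0.0582
```

Emit:
carry_out --motion '[0,5,0,0,0,0,5,0,0,0,0,5,0,0,0,0,5,0,0,0,0,0,0,0,0]'

```text
clock: 24.25
ee_pos: [0.4898, 0.2037, 0.0863]
tcp_rot: [-1.559, 0.228, -0.227]
contact_force: [-0.1, 0.4, -0.5]
gripper_width: 0.0584
```

Roll bottom is at about 0.109, below the head top, with no contact. Continuing to about 0.083.

Emit:
carry_out --motion '[0,4,0,0,0,0,4,0,0,0,0,4,0,0,0,0,0,0,0,0]'

```text
clock: 24.65
ee_pos: [0.4899, 0.2038, 0.0744]
tcp_rot: [-1.559, 0.228, -0.227]
contact_force: [0.2, -0.5, -0.2]
gripper_width: 0.0584
```

Emit:
carry_out --motion '[0,3,0,0,0,0,3,0,0,0,0,0,0,0,0]'

```text
clock: 24.95
ee_pos: [0.49, 0.2038, 0.0686]
tcp_rot: [-1.559, 0.228, -0.227]
contact_force: [-0.7, 0.8, -0.9]
gripper_width: 0.0584
```

Emit:
carry_out --motion '[0,2,0,0,0,0,2,0,0,0,0,0,0,0,0]'

```text
clock: 25.25
ee_pos: [0.4901, 0.2038, 0.0648]
tcp_rot: [-1.559, 0.228, -0.227]
contact_force: [-0.6, -0.1, -0.5]
gripper_width: 0.0585
```

Emit:
carry_out --motion '[0,2,0,0,0,0,2,0,0,0,0,0,0,0,0]'

```text
clock: 25.55
ee_pos: [0.49, 0.2038, 0.0607]
tcp_rot: [-1.559, 0.228, -0.227]
contact_force: [0.3, -0.4, -0.3]
gripper_width: 0.0586
```

Emit:
carry_out --motion '[0,1,0,0,0,0,1,0,0,0,0,0,0,0,0]'

```text
clock: 25.85
ee_pos: [0.4901, 0.2039, 0.0589]
tcp_rot: [-1.559, 0.228, -0.227]
contact_force: [-0.3, -0.2, -0.1]
gripper_width: 0.0587
```

Emit:
carry_out --motion '[0,0.5,0,0,0,0,0.5,0,0,0,0,0,0,0,0]'

```text
clock: 26.15
ee_pos: [0.4902, 0.2039, 0.058]
tcp_rot: [-1.559, 0.227, -0.227]
contact_force: [0.3, -0.1, -0.4]
gripper_width: 0.0581
```

Emit:
carry_out --motion '[0,0.4,0,0,0,0,0,0,0,0.4,0,0,0,0,0.6,0,0,0,0,0.8,0,0,0,0,1,0,0,0,0,1]'

```text
clock: 26.75
ee_pos: [0.4902, 0.2039, 0.0576]
tcp_rot: [-1.559, 0.227, -0.228]
contact_force: [-0.2, 0.2, 0.2]
gripper_width: 0.0854
```

Emit:
carry_out --motion '[0,-5,0,0,1,0,-15,0,0,1,0,-25,0,0,1,0,-35,0,0,1,0,-40,0,0,1,-20,-10,-20,0,1,-25,0,-30,0,1,-25,0,-30,0,1]'

```text
clock: 27.55
ee_pos: [0.3996, 0.1468, 0.1883]
tcp_rot: [-1.558, 0.226, -0.228]
contact_force: [0.9, -1.0, -1.0]
gripper_width: 0.0852
```

Emit:
carry_out --motion '[-10,0,-30,0,1,0,0,-30,0,1,0,0,0,0,1,0,0,0,0,1]'

```text
clock: 27.95
ee_pos: [0.3737, 0.0925, 0.1882]
tcp_rot: [-1.558, 0.228, -0.229]
contact_force: [-0.0, 0.3, -0.9]
gripper_width: 0.0853
```

```bash
python3 - <<'E'
from h import *
from cell import bot
from scipy.optimize import least_squares
s,w=wshot(bot,"w9");print(s["clock"],s["ee_pos"],s["contact_force"],s["gripper_width"])
for n in("top","side"):
    c=bot.read_camera(n);i=c["img"].astype(int);m=((i[...,2]-i[...,0])>25)&(i[...,1]-i[...,0]>25)
    y0,y1,x0,x1=(150,260,270,360);mm=m[y0:y1,x0:x1].astype(np.uint8)
    k,l,st,_=cv2.connectedComponentsWithStats(mm);j=1+np.argmax(st[1:,4]);b=st[j];print(n,"n",k-1,b)
    o=np.array([x0+b[0]-.5,y0+b[1]-.5,x0+b[0]+b[2]-.5,y0+b[1]+b[3]-.5])
    def bb(p):
        X=np.vstack([np.c_[p[0]+.03*np.cos(th),p[1]+.03*np.sin(th),0*th+p[2]+h] for h in(0,.015)])
        q=(X@c["R"].T+c["t"])@c["intrinsics"].T;q=q[:,:2]/q[:,2:];return np.r_[q.min(0),q.max(0)]
    for z in ([None,.08]):
        r=least_squares(lambda p:bb(p if z is None else [*p[:2],z])-o,[.49,.204,.08],x_scale=.01);print(r.x if z is None else r.x[:2],r.fun.round(2))
    # dark head blob
    d=(i.max(2)<55)[y0:y1,x0:x1].astype(np.uint8);k,l,st,ce=cv2.connectedComponentsWithStats(d)
    print([(st[q].tolist(),(ce[q]+[x0,y0]).round(1).tolist()) for q in range(1,k) if st[q,4]>30])
    cv2.imwrite(f"pics/end_{n}.png",c["img"][...,::-1])
E
```

```text
27.95 [0.37372298 0.09248869 0.18816656] [-0.01042285  0.30083397 -0.86036868] 0.08525211999870794
top n 1 [ 24  44  29  28 151]
[0.49196527 0.20637856 0.07704291] [ 0.35 -0.35 -0.35  0.35]
[0.49158244 0.20626349] [ 0.3 -0.4 -0.3  0.4]
[([0, 0, 14, 21, 197], [276.0, 158.4]), ([33, 48, 12, 15, 122], [308.7, 204.9]), ([38, 53, 22, 28, 163], [319.8, 218.8]), ([57, 79, 33, 31, 433], [345.5, 245.9])]
side n 1 [ 37  57  28  22 203]
[0.49079851 0.19290155 0.0718696 ] [ 0.25 -0.31 -0.25  0.3 ]
[0.48895331 0.20260138] [ 0.03 -0.51 -0.03  0.46]
[([45, 48, 10, 15, 138], [319.6, 205.0])]
```

Roll fits flat at z≈0.08 around the bore in both cameras and the post head is unmoved. Handing in.

```bash
python3 - <<'E'
from cell import bot
print(bot.close_job())
E
```

```text
the job is handed in; nothing more can be done
None
```

The job is handed in: the post stands in the holder on its stop, and the teal roll lies over it on the holder top. It took about 28 s of the 64 s.

**Post:** I took the middle-sized post from the wooden block and slid it past the plunger. I felt its stop at a TCP height of about 0.099 m. The push was held for about 0.7 s with 12.7–13.8 N on the wrist. That reading includes the plunger's drag and the post's weight, so the force on the stop itself is only estimated, at about 10–13 N.

**Roll:** The first grasp missed. The fingertips sit about 28 mm behind the stated TCP at that opening, so the jaws closed above the roll without measurably shifting it. I gripped it lower, put it over the post and let go just above the holder top.

**Last checks:**
- The outline fits put the roll at about (0.492, 0.206) from the top camera and (0.489, 0.203) from the side camera. The bore is at (0.4905, 0.204).
- With its underside set at 0.08 m, the roll fits lying flat to within about 0.5 px in both views.
- With the height left free, the top camera gave 0.077 m. The side camera gave 0.072 m and disagreed in y, which I put down to its weaker calibration.
- The post head had not moved, and the gripper was open and clear of everything.
- The picture limit was used up, so I checked the final placing by numbers only. I did not re-check the cream tape and the pen; the arm felt no contact away from the job itself.

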